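Rock the stuck tube block out of its heater

TASK

The tube block has to come out of the dry block heater so that the well can be wiped: slide the clear guard along its tracks until it is fully open, then take the block by its black grip and rock it from side to side, to the heater's left and right, until it works free of the spring bars. A straight pull brings the heater up with it; the heater only stands on the bench and must not be lifted, tipped or dragged from its place, and the things standing round it are left alone. The job ends holding: finish with the block still in the gripper, upright and at rest above its well, clear of it by about a finger's breadth and touching nothing else.

Things in the scene. Friction and masses are not known exactly. Their poses are not given: they have to be found in the camera images.
- heater: white dry block heater, grey sloping control panel in front, 2 kg, 195 (x) x 320 (y) x 70 mm to its flat deck, loose on rubber feet (x +-80, y +-140 mm). Origin: centre of its underside, on the bench; x from the panel to the back, y to its left along the long side, z up. The well is in the right part of the deck; the guard parks over the vents of the left part
- well (a point): middle of the well's mouth at deck level: x +16.5, y -80, z +70 mm in the heater's frame; axes as the heater's. The well is 84 (x) x 68 (y) mm, 24 mm deep, and leaves the block 2 mm free at front and back, 3 mm at each side; the block can lean about 0.2 rad to left or right in it
- spring_bars (a point): point midway between two sprung bars with rubber sleeves (8 mm thick, they do not turn) in the well's left and right walls, 10 mm below the deck. Each presses on the block with about 15 N and holds that side by friction with about 12 N. A straight pull works against both (24 N) and tips the heater at 14 N. Tilting the block about 0.1 rad to and fro about this point, rising about 2 mm a swing, lets the two cancel: it walks out
- guard (a joint): travel of the clear guard along its two tracks, in m: 0 = over the well, 0.15 = fully open (end stop), growing towards the heater's left (+y); it starts within 30 mm of shut, runs with about 1.5 N of friction and stays where it is left
- guard_grip (a point): middle of the blue fin on top of the guard: 56 (x) x 10 (y) x 22 mm high, flat faces in the slide direction; its foot, the guard's top (58 mm over the deck), is 11 mm below this point. The guard is a clear channel 118 (x) x 110 (y) x 58 mm, open below and at its right (-y) end, closed at its left end
- block: aluminium tube block, 80 (x) x 62 (y) x 30 mm, 24 blind holes in its top, black upright grip on it; 0.3 to 0.48 kg. Origin: middle of its underside, z up; seated, its axes are the heater's, its underside 24 mm below the deck, its top 6 mm above. It clears the spring bars once raised by 14 to 18 mm, the deck once raised by 24 mm
- block_grip (a point): middle of the block's black grip, 54 mm above the block's underside, axes as the block's. The grip is 44 (x) x 12 (y) mm with flat faces in y, and stands from the block's top (24 mm below this point) to 18 mm above this point; pinch it from above across the 12 mm (y)
- block_foot (a point): middle of the block's underside; seated, 24 mm straight below the well's point
- tube_rack_white_mid (a point): white rack of micro tubes, 78 x 146 x 50 mm, left of the heater; its middle, half-way up. Bystander
- timer_mid (a point): white timer, 47 x 68 x 66 mm, behind the heater; its middle, half-way up. Bystander
- bottle_amber_mid (a point): amber bottle with black cap, 58 mm diameter, 115 mm tall, behind the heater; its middle, half-way up. Bystander
- tape_roll_pink_mid (a point): roll of pink tape, 52 mm diameter, 22 mm tall, lying in front of the heater; its middle, half-way up. Bystander

How it is judged:
By the outcome, as a careful person would: the job done as asked, in the order asked, and still so for the second after the job is handed in, while the arm keeps its last pose, push and grip.
It also fails if it takes over 64 s, if anything falls off the work surface, if the arm or the gripper's body presses on something with over 40 N, if the wrist force passes 120 N, or if a joint passes its speed limit or range.

ROBOT

A 6-joint arm with a two-finger parallel gripper is mounted at the origin on a cart in front of the work surface, level with it; the furniture and walls round the work are solid. World frame = base frame: x ahead of the robot, y to its left, z up, the work surface at z = 0. Lengths are in m, angles in rad, forces in N, time in s.
With the tool pointing down it reaches from about 0.35 to 0.95 m from the base axis. Payload 17.4 kg.
Tool frame: the origin (TCP) lies at the very end of the fingers, on their centre line; the grasp point (between the pads) lies 19 mm behind it; z points along the fingers, y is the line along which they close (so a half turn about z gives the same grasp; the last joint's range is limited). The gripper opens to 93 mm and grips with 3 to 60 N. Pads are 15 mm wide; open, the fingers measure 128 mm over their backs; the gripper's body (75 mm by 188 mm) begins 65 mm behind the grasp point.
Start: joints at [1.235, 0.116, 1.442, -0, 1.584, -0.038], TCP at [0.198, 0.645, 0.219] pointing down, gripper open.
Joint ranges: [-2.83, 2.83], [-0.83, 2.19], [0.07, 2.5], [-1.14, 4.28], [0.01, 3], [-2.97, 2.97]. Speed limits (rad/s): [1.89, 1.89, 2.22, 3.14, 3.14, 3.14].

INTERFACE

Orientations are given as a unit quaternion [x, y, z, w].
In Python, from bench import observe, eyes, finish_job gives the robot as it stands.
- The arm moves only by the tool carry_out, never from a script. Its argument "deltas" is one flat list of numbers, 7 for each row, row after row: the turn, a rotation vector about the tool's x, y, z in rad, then the shift along the tool's x, y, z in mm, then the opening, from 0 (shut) to 1 (fully open). A call has 1 to 8 rows; each row shifts and turns the commanded pose from where the row before left it, along the tool's axes as they then stand; what a row does not reach is not made up. A row lasts 1/12 s, in which the tool goes at most 41.7 mm and 7.16 degrees, less where a joint would pass 70% of its speed; a pose out of reach is approached as far as the arm can. A call is refused whole if a number of a shift passes 41.7 or a number of a turn 0.125, either way. A call with a gripper value outside its range is refused whole. The fingers move at their own pace and stop on an object; "squeeze" is the grip in N (left out, the last holds). Time passes only in rows, so rows that do not move let the fingers close. It gives the time, the measured TCP pose, the force, the opening and the grip force at its end, in the units of the state.
- observe(): the state, without advancing time (a new reading comes with each control period).
- eyes.camera(name): name is "scene" or "top" or "wrist"; returns a dict with "pixels" (480x640x3 uint8, red, green, blue), "z_map" (480x640 float32, m along the optical axis (not along the pixel's ray), 0 where there is no reading), "camera_matrix" (3x3 intrinsics, pixels), "pose" (4x4, takes a point from camera to world coordinates). Camera axes: x right, y up, looking along -z (the intrinsics and any distortion apply to the point x, -y, -z); pixel columns grow to the right and rows downward; lengths in m; the calibration is good to about 2 mm. A picture is of the moment at which its call begins.
- finish_job(): hands the job in; it is judged then, once.
The state is a dict: "time": time; "joint_positions": joint angles; "joint_vel": joint speeds; "tau": joint torques, N m; "tool_pos": TCP position; "tcp_rot": TCP orientation; "wrist_force": force on the tool from outside, world axes, zero at the start; "torque": the same for the moment, N m; "width": opening from 0.0 (shut) to 1.0 (fully open); "grasp_force": force on a finger pad.
Only numpy, scipy, OpenCV 4.12 (cv2) and the standard library are available. Lean on these libraries where they do the work, as an engineer would, in place of code of your own. Each camera call takes 0.05 s, during which the arm holds its last target. There are 200 camera calls.

## Working session

There is one attempt and no reset: what is moved stays moved. The work goes in short steps, Python scripts to look and compute and a tool call to move; the robot and the scene stay as the last step left them, time stands still between calls to the robot, and variables do not carry over. Pictures are saved under pics/ and viewed, at most 10 in all, crops included, and the job is handed in when it is done.

Besides the shell and the picture viewer there is one more tool, called after "Request:" as name(argument=value, ...), one argument or row to a line, values as JSON. carry_out: Moves the arm, as the interface text tells. Its arguments: {"type":"object","properties":{"deltas":{"type":"array","items":{"type":"number"}},"squeeze":{"type":"number"}},"required":["deltas"]}

```bash
mkdir -p pics; ls; cat > h.py <<'E'
import numpy as np,cv2
from bench import observe,eyes,finish_job
def snap(n,f):
    c=eyes.camera(n); cv2.imwrite(f'pics/{f}.png',c['pixels'][:,:,::-1]); np.savez(f'pics/{f}.npz',**c); return c
def pt(c,u,v,r=1):
    z=c['z_map'][v-r:v+r+1,u-r:u+r+1]; z=np.median(z[z>0]); K=c['camera_matrix']
    return (c['pose']@[(u-K[0,2])/K[0,0]*z,-(v-K[1,2])/K[1,1]*z,-z,1])[:3]
def proj(c,p):
    q=np.linalg.inv(c['pose'])@[*p,1]; K=c['camera_matrix']
    return K[0,0]*q[0]/-q[2]+K[0,2], K[1,1]*-q[1]/-q[2]+K[1,2]
E
python3 - <<'E'
from h import *
s=observe(); print(s)
for n in('top','scene'):
    c=snap(n,n+'0'); print(c['pose'].round(3).tolist(),c['camera_matrix'].round(1).tolist())
E
```

```text
pics
{'time': 0.0, 'joint_positions': array([ 1.23520433e+00,  1.16462988e-01,  1.44225740e+00, -7.80257129e-06,
        1.58400069e+00, -3.78186222e-02]), 'joint_vel': array([-9.46992805e-05, -7.95048997e-05,  5.41648975e-04,  8.92168872e-04,
       -2.53305047e-03,  1.55572925e-04]), 'tau': array([-1.79404302e-03, -7.21273756e+01, -6.22601581e+01,  7.77490600e-02,
        2.38169875e-02, -1.14602963e-04]), 'tool_pos': array([0.19799523, 0.64509448, 0.21792557]), 'tcp_rot': array([ 1.48337256e-01,  9.88936671e-01, -5.55134412e-04, -1.00897943e-04]), 'wrist_force': array([-0.11308242, -0.39691914,  0.52549593]), 'torque': array([-0.02628927, -0.03360675,  0.01805216]), 'grasp_force': 0.0, 'width': 0.9973394097659726}
[[0.001, 0.994, -0.105, 0.472], [-1.0, 0.001, -0.0, 0.353], [-0.0, 0.105, 0.994, 1.026], [0.0, 0.0, 0.0, 1.0]] [[481.6, 0.0, 325.2], [0.0, 481.6, 235.9], [0.0, 0.0, 1.0]]
[[0.827, 0.386, -0.408, 0.139], [-0.562, 0.558, -0.611, -0.281], [-0.008, 0.735, 0.679, 0.794], [0.0, 0.0, 0.0, 1.0]] [[575.3, 0.0, 331.1], [0.0, 575.3, 237.3], [0.0, 0.0, 1.0]]
```

View pics/top0.png

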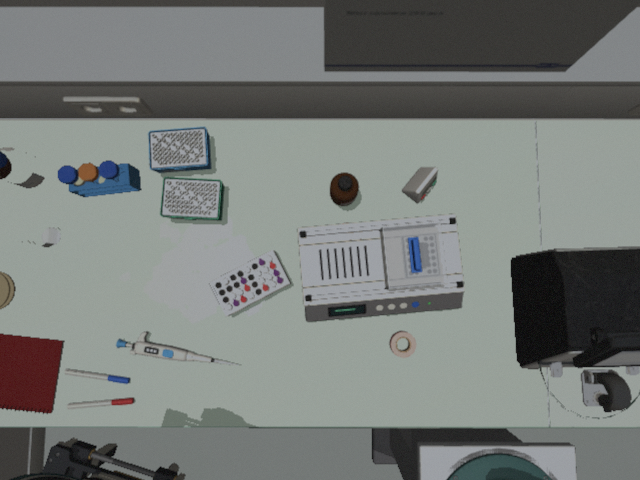

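View pics/scene0.png

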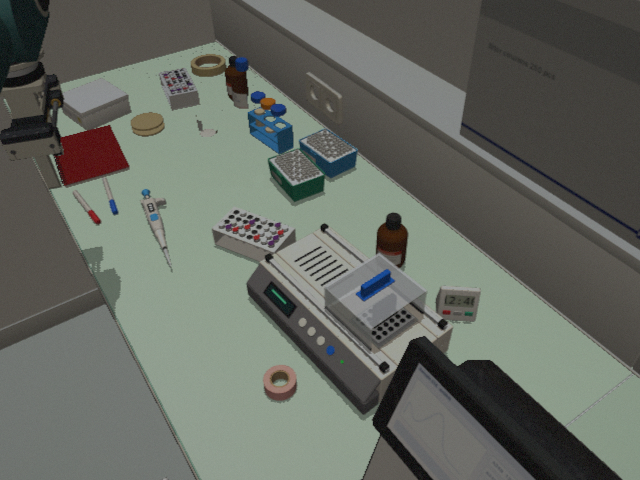

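```bash
python3 - <<'E'
from h import *
c=dict(np.load('pics/top0.npz'))
im=c['pixels'][205:330,290:480,::-1]; cv2.imwrite('pics/crop0.png',cv2.resize(im,None,fx=4.2,fy=4.2,interpolation=cv2.INTER_CUBIC))
for u,v in[(303,233),(452,221),(308,297),(456,286),(345,262),(415,255),(412,240),(418,270),(520,300),(580,300),(610,340),(395,250),(402,344),(343,185),(420,182),(250,284)]: print(u,v,pt(c,u,v).round(4))
E
```

```text
303 233 [0.5776 0.3969 0.0841]
452 221 [0.6022 0.1024 0.0817]
308 297 [0.4526 0.3865 0.0821]
456 286 [0.4743 0.0967 0.0772]
345 262 [0.5213 0.3139 0.0717]
415 255 [0.5304 0.1892 0.148 ]
412 240 [0.5582 0.1936 0.1445]
418 270 [0.5036 0.1811 0.1315]
520 300 [ 0.4466 -0.0383  0.0504]
580 300 [ 0.4516 -0.0617  0.2356]
610 340 [ 0.3997 -0.0414  0.3477]
395 250 [0.5409 0.2228 0.1291]
402 344 [0.3538 0.1924 0.0015]
343 185 [0.6673 0.3191 0.1148]
420 182 [0.6857 0.1597 0.059 ]
250 284 [0.4778 0.5056 0.0447]
```

View pics/crop0.png

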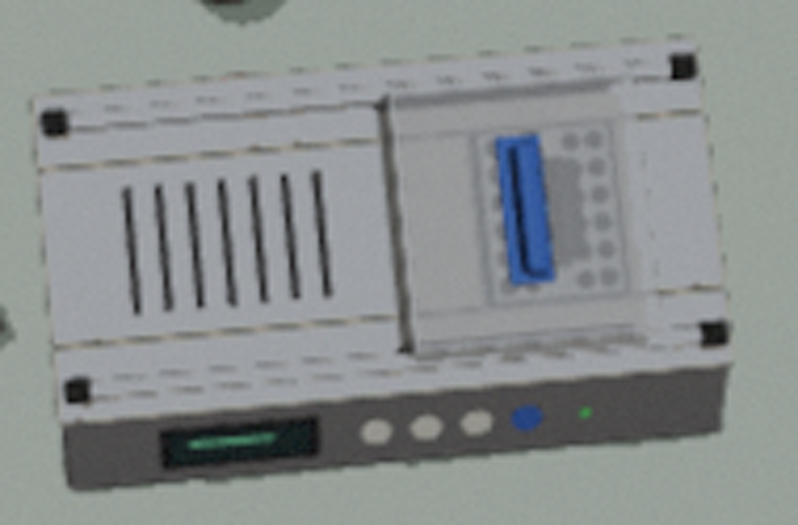

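```bash
cat >> h.py <<'E'
def ray(c,u,v,z):
    K=c['camera_matrix']; d=c['pose'][:3,:3]@[(u-K[0,2])/K[0,0],-(v-K[1,2])/K[1,1],-1]; o=c['pose'][:3,3]
    return o+d*(z-o[2])/d[2]
E
python3 - <<'E'
from h import *
c=dict(np.load('pics/top0.npz'))
R=lambda x,y,z: ray(c,x/4.2+290-.4,y/4.2+205-.4,z)
bl,br,fr,fl=[R(x,y,.07) for x,y in[(36,97),(697,38),(729,362),(60,418)]]
for a,b in((bl,br),(fl,fr),(fl,bl),(fr,br)): print(a.round(4),np.hypot(*(a-b)[:2]).round(4), np.degrees(np.arctan2((a-b)[1],(a-b)[0])).round(2))
ed=(bl-br)+(fl-fr); ey=ed/np.linalg.norm(ed); ex=np.array([ey[1],-ey[0],0])
back=(bl+br)/2; mid=(bl+br+fl+fr)/4
O=mid+ex*((back-mid)@ex-.0975); print('O',O,'yaw',np.arctan2(ex[1],ex[0]))
T=lambda x,y,z:O+ex*x+ey*y+[0,0,z-.07]
for n,p in(('well',(.0165,-.08,.07)),('blockgrip',(.0165,-.08,.100)),('gripTop',(.0165,-.08,.118)),('finTop0',(.0165,-.08,.15)),('vents',(.0,.08,.07))):
    u,v=proj(c,T(*p)); print(n,T(*p).round(4),(u-290+.4)*4.2,(v-205+.4)*4.2)
loc=lambda p:(((p-O)@ex).round(4),((p-O)@ey).round(4))
for x,y,z in((570,210,.118),(535,135,.15),(550,280,.15),(500,138,.128),(513,285,.128),(382,100,.128),(405,350,.128),(55,124,.083),(683,68,.083),(77,390,.083),(714,335,.083)): print(x,y,loc(R(x,y,z)))
for u,v in[(415,255),(412,240),(418,270)]:print(pt(c,u,v,0),loc(pt(c,u,v,0)))
E
```

```text
[0.5899 0.4073 0.07  ] 0.3168 95.22
[0.4385 0.395  0.07  ] 0.3152 94.82
[0.4385 0.395  0.07  ] 0.1519 -175.34
[0.465  0.0809 0.07  ] 0.1541 -175.96
O [0.50708802 0.24189714 0.07      ] yaw 0.08767994697925159
well [0.5305 0.1636 0.07  ] 550.1107755735771 222.24538111903786
blockgrip [0.5305 0.1636 0.1   ] 563.000910858913 218.28109318302646
gripTop [0.5305 0.1636 0.118 ] 571.1410668987025 215.7776344006743
finTop0 [0.5305 0.1636 0.15  ] 586.4326377744773 211.07479858059918
vents [0.5001 0.3216 0.07  ] 216.3817098969058 286.29078337762616
570 210 (np.float64(0.0191), np.float64(-0.0798))
535 135 (np.float64(0.0514), np.float64(-0.0613))
550 280 (np.float64(-0.0118), np.float64(-0.0611))
500 138 (np.float64(0.0533), np.float64(-0.05))
513 285 (np.float64(-0.0123), np.float64(-0.0489))
382 100 (np.float64(0.0749), np.float64(0.0008))
405 350 (np.float64(-0.0366), np.float64(0.0016))
55 124 (np.float64(0.0818), np.float64(0.1491))
683 68 (np.float64(0.0828), np.float64(-0.1474))
77 390 (np.float64(-0.0424), np.float64(0.149))
714 335 (np.float64(-0.0427), np.float64(-0.1475))
[0.53017769 0.18971961 0.15079687] (np.float64(0.0184), np.float64(-0.054))
[0.55835648 0.19329111 0.14301746] (np.float64(0.0468), np.float64(-0.0529))
[0.50360327 0.18110874 0.13173615] (np.float64(-0.0088), np.float64(-0.0602))
```

Request:
carry_out(
  deltas=[0,0,-0.0964,0,0,0,0.5,0,0,-0.0964,0,0,0,0.5,0,0,-0.0964,0,0,0,0.5,0,0,-0.0964,0,0,0,0.5,0,0,0,-18.2,-30.3,0,0.5,0,0,0,-18.2,-30.3,0,0.5,0,0,0,-18.2,-30.3,0,0.5,0,0,0,-18.2,-30.3,0,0.5],
  squeeze=4,
)

```text
time: 0.77
tool_pos: [0.2816, 0.5296, 0.2181]
tcp_rot: [-0.044, 0.999, -0.0, -0.0]
wrist_force: [0.2, 0.4, 0.5]
width: 0.514
grasp_force: 0.0
```

Request:
carry_out(
  deltas=[0,0,0,-18.2,-30.3,0,0.5,0,0,0,-18.2,-30.3,0,0.5,0,0,0,-18.2,-30.3,0,0.5,0,0,0,-18.2,-30.3,0,0.5,0,0,0,-18.2,-30.3,0,0.5,0,0,0,-18.2,-30.3,0,0.5,0,0,0,-18.2,-30.3,0,0.5,0,0,0,-18.2,-30.3,0,0.5],
)

```text
time: 1.43
tool_pos: [0.4481, 0.3006, 0.2185]
tcp_rot: [-0.044, 0.999, -0.0, -0.0]
wrist_force: [-0.2, 1.2, 0.3]
width: 0.499
grasp_force: 0.0
```

Request:
carry_out(
  deltas=[0,0,0,-18.2,-30.3,0,0.5,0,0,0,-18.2,-30.3,0,0.5,0,0,0,-18.2,-30.3,0,0.5,0,0,0,-18.2,-30.3,0,0.5,0,0,0,0,0,0,0.5,0,0,0,0,0,0,0.5],
)

```text
time: 1.93
tool_pos: [0.5312, 0.1865, 0.2181]
tcp_rot: [-0.043, 0.999, -0.0, -0.0]
wrist_force: [-0.3, 0.2, -0.4]
width: 0.497
grasp_force: 0.0
```

```bash
cat >> h.py <<'E'
from scipy.spatial.transform import Rotation as Ro
O=np.array([.5098,.2421,0]); yaw=.0877
ex=np.array([np.cos(yaw),np.sin(yaw),0]); ey=np.array([-ex[1],ex[0],0])
def go(p,tilt=0):
    "tool-frame delta to heater-frame point p (mm), tool y = heater y"
    s=observe(); R=Ro.from_quat(s['tcp_rot']); t=O+ex*p[0]/1e3+ey*p[1]/1e3+[0,0,p[2]/1e3]
    G=Ro.from_matrix(np.c_[-ex,ey,[0,0,-1]])*Ro.from_euler('x',tilt)
    return (R.inv()*G).as_rotvec().round(4),(R.inv().apply(t-s['tool_pos'])*1e3).round(1)
def st():
    s=observe(); d=s['tool_pos']-O; print(s['time'].__round__(2),'heater-frame tcp',np.round([d@ex*1e3,d@ey*1e3,d[2]*1e3],1),'F',(s['wrist_force']@np.c_[ex,ey,[0,0,1]]).round(2),'w',round(s['width']*93,1),'g',round(s['grasp_force'],1), 'q',s['joint_positions'].round(2))
E
python3 - <<'E'
from h import *
st(); print(go((16.5,-55.5,132)))
c=snap('wrist','w0'); print(c['pose'].round(3).tolist())
E
```

```text
1.93 heater-frame tcp [ 16.5 -57.2 218.1] F [-0.33  0.19 -0.39] w 46.2 g 0.0 q [ 0.29 -0.13  1.69  0.    1.59 -1.36]
(array([-0.0002, -0.001 , -0.0026]), array([-0.1,  1.7, 86.1]))
[[-0.085, -0.958, -0.274, 0.455], [0.996, -0.082, -0.023, 0.179], [-0.0, -0.274, 0.962, 0.383], [0.0, 0.0, 0.0, 1.0]]
```

View pics/w0.png

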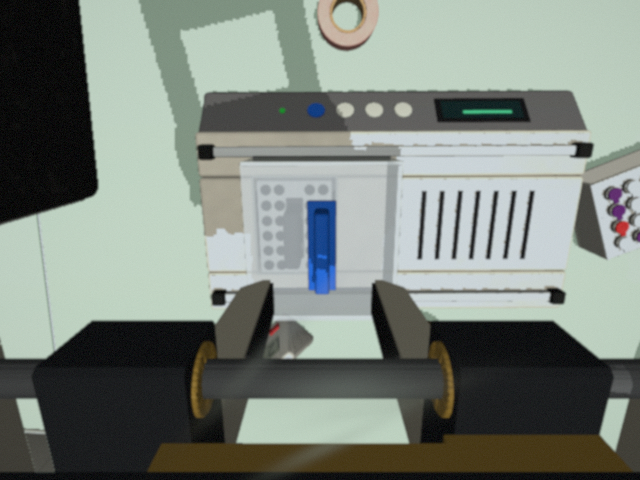

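Request:
carry_out(
  deltas=[0,0,-0.0026,0,1.7,16,0.5,0,0,0,0,0,16,0.5,0,0,0,0,0,16,0.5,0,0,0,0,0,16,0.5,0,0,0,0,0,11,0.5,0,0,0,0,0,10,0.5,0,0,0,0,0,0,0.5,0,0,0,0,0,0,0.5],
)

```text
time: 2.65
tool_pos: [0.5303, 0.19, 0.1337]
tcp_rot: [-0.045, 0.999, -0.0, -0.0]
wrist_force: [0.6, -0.3, 1.0]
width: 0.502
grasp_force: 0.0
```

Request:
carry_out(
  deltas=[0,0,0,0,0,0,0,0,0,0,0,0,0,0,0,0,0,0,0,0,0,0,0,0,0,0,0,0,0,0,0,0,0,0,0,0,0,0,0,0,0,0],
  squeeze=4,
)

```text
time: 3.15
tool_pos: [0.5306, 0.1894, 0.1339]
tcp_rot: [-0.045, 0.999, -0.0, 0.0]
wrist_force: [0.6, -0.4, 1.4]
width: 0.118
grasp_force: 0.8
```

```bash
python3 - <<'E'
from h import *
st()
c=dict(np.load('pics/w0.npz'))
for u,v in((207,151),(580,149),(218,297),(556,296)):
    d=ray(c,u,v,.083)-O; print((d@ex).round(4),(d@ey).round(4))
E
```

```text
3.15 heater-frame tcp [ 16.2 -54.3 133.9] F [ 0.59 -0.45  1.35] w 11.0 g 0.8 q [ 0.3  -0.09  1.79 -0.    1.44 -1.36]
-0.0455 -0.147
-0.0462 0.1417
0.0775 -0.1481
0.0773 0.1438
```

Request:
carry_out(
  deltas=[0,0,0,0,0,0,0,0,0,0,0,0,0,0,0,0,0,0,0,0,0,0,0,0,0,4,0,0,0,0,0,0,9,0,0,0,0,0,0,9,0,0,0,0,0,0,9,0,0,0,0,0,0,9,0,0],
)

```text
time: 3.82
tool_pos: [0.5269, 0.2307, 0.1338]
tcp_rot: [-0.045, 0.999, 0.0, 0.0]
wrist_force: [0.9, -1.7, 4.5]
width: 0.105
grasp_force: 4.0
```

Request:
carry_out(
  deltas=[0,0,0,0,9,0,0,0,0,0,0,9,0,0,0,0,0,0,9,0,0,0,0,0,0,9,0,0,0,0,0,0,9,0,0,0,0,0,0,9,0,0,0,0,0,0,9,0,0,0,0,0,0,7,0,0],
)

```text
time: 4.48
tool_pos: [0.5206, 0.3005, 0.1338]
tcp_rot: [-0.045, 0.999, 0.0, 0.0]
wrist_force: [2.6, -0.9, 5.4]
width: 0.104
grasp_force: 4.0
```

```bash
python3 - <<'E'
from h import *
st()
E
```

```text
4.48 heater-frame tcp [ 15.8  57.2 133.8] F [ 2.46 -1.17  5.42] w 9.7 g 4.0 q [ 0.48 -0.01  1.71 -0.    1.44 -1.18]
```

Request:
carry_out(
  deltas=[0,0,0,0,2,0,0,0,0,0,0,2,0,0,0,0,0,0,2,0,0,0,0,0,0,2,0,0,0,0,0,0,1,0,0,0,0,0,0,1,0,0],
)

```text
time: 4.98
tool_pos: [0.5197, 0.3098, 0.1338]
tcp_rot: [-0.045, 0.999, 0.0, 0.0]
wrist_force: [1.5, -1.7, 5.6]
width: 0.108
grasp_force: 4.0
```

Request:
carry_out(
  deltas=[0,0,0,0,1,0,0,0,0,0,0,1,0,0,0,0,0,0,0,0,0],
)

```text
time: 5.23
tool_pos: [0.5195, 0.3119, 0.1339]
tcp_rot: [-0.045, 0.999, 0.0, 0.0]
wrist_force: [1.6, -0.1, 5.0]
width: 0.106
grasp_force: 4.0
```

```bash
python3 - <<'E'
from h import *
st()
E
```

```text
5.23 heater-frame tcp [ 15.8  68.6 133.9] F [ 1.55 -0.25  4.97] w 9.9 g 4.0 q [ 0.5   0.    1.7   0.    1.44 -1.16]
```

Step on in 1 mm rows, watching the y force for the end stop.

Request:
carry_out(
  deltas=[0,0,0,0,1,0,0,0,0,0,0,1,0,0],
)

```text
time: 5.4
tool_pos: [0.5194, 0.3133, 0.1338]
tcp_rot: [-0.045, 0.999, -0.0, 0.0]
wrist_force: [2.0, -7.6, 6.5]
width: 0.112
grasp_force: 4.0
```

Request:
carry_out(
  deltas=[0,0,0,0,1,0,0],
)

```text
time: 5.48
tool_pos: [0.5193, 0.314, 0.1338]
tcp_rot: [-0.045, 0.999, -0.001, 0.0]
wrist_force: [2.8, -7.3, 6.3]
width: 0.124
grasp_force: 4.0
```

Request:
carry_out(
  deltas=[0,0,0,0,1,0,0],
)

```text
time: 5.57
tool_pos: [0.5192, 0.3149, 0.1338]
tcp_rot: [-0.045, 0.999, -0.001, 0.0]
wrist_force: [2.4, -8.0, 6.6]
width: 0.147
grasp_force: 4.0
```

Request:
carry_out(
  deltas=[0,0,0,0,0,0,0],
)

```text
time: 5.65
tool_pos: [0.5192, 0.315, 0.1338]
tcp_rot: [-0.045, 0.999, -0.001, 0.0]
wrist_force: [1.8, -8.1, 6.3]
width: 0.147
grasp_force: 4.0
```

```bash
python3 - <<'E'
from h import *
st()
E
```

```text
5.65 heater-frame tcp [ 15.8  71.8 133.8] F [ 1.1  -8.23  6.27] w 13.7 g 4.0 q [ 0.5   0.01  1.7  -0.    1.44 -1.16]
```

Request:
carry_out(
  deltas=[0,0,0,0,-2,0,0.15,0,0,0,0,0,0,0.4,0,0,0,0,0,0,0.4,0,0,0,0,0,0,0.4,0,0,0,0,0,-12,0.4,0,0,0,0,0,-22,0.4,0,0,0,0,0,-22,0.4,0,0,0,0,0,-22,0.4],
)

```text
time: 6.32
tool_pos: [0.5191, 0.3132, 0.2134]
tcp_rot: [-0.045, 0.999, 0.0, 0.0]
wrist_force: [0.2, 0.0, 0.6]
width: 0.402
grasp_force: 0.0
```

Request:
carry_out(
  deltas=[0,0,0,0,-25,0,0.4,0,0,0,0,-25,0,0.4,0,0,0,0,-25,0,0.4,0,0,0,0,-25,0,0.4,0,0,0,0,-25,0,0.4,0,0,0,0,-25,0,0.4,0,0,0,0,0,0,0.4,0,0,0,0,0,0,0.4],
)

```text
time: 6.98
tool_pos: [0.533, 0.163, 0.2126]
tcp_rot: [-0.044, 0.999, 0.0, 0.0]
wrist_force: [0.1, 0.1, -0.4]
width: 0.401
grasp_force: 0.0
```

```bash
python3 - <<'E'
from h import *
st(); print(go((16.5,-80,81)))
c=snap('wrist','w1')
c=snap('scene','s1')
E
```

```text
6.98 heater-frame tcp [ 16.2 -80.8 212.6] F [ 0.07  0.11 -0.4 ] w 37.2 g 0.0 q [ 0.25 -0.14  1.71  0.    1.58 -1.41]
(array([0.0004, 0.0008, 0.0009]), array([ -0.2,   0.8, 131.6]))
```

View pics/w1.png

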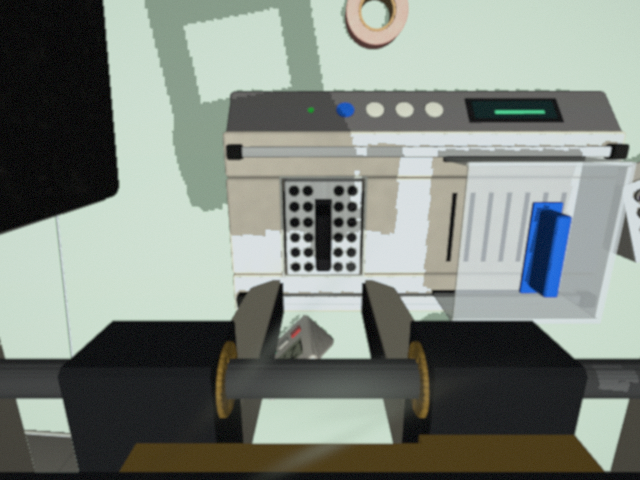

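```bash
python3 - <<'E'
from h import *
c=dict(np.load('pics/w1.npz'))
f=lambda u,v,z:print(u,v,[((ray(c,u,v,z)-O)@e*1e3).round(1) for e in(ex,ey)], (pt(c,u,v)*1e3).round(0))
for u,v in((323,201),(324,268)): f(u,v,.118)
for u,v in((285,180),(362,180),(363,273),(284,273)): f(u,v,.076)
f(547,205,.150);f(562,294,.150)
E
```

```text
323 201 [np.float64(-13.4), np.float64(-80.9)] [511. 161.  77.]
324 268 [np.float64(36.1), np.float64(-80.1)] [553. 165. 117.]
285 180 [np.float64(-22.7), np.float64(-111.1)] [501. 127.  46.]
362 180 [np.float64(-22.7), np.float64(-49.8)] [495. 194.  46.]
363 273 [np.float64(56.2), np.float64(-46.6)] [572. 202.  70.]
284 273 [np.float64(56.3), np.float64(-114.0)] [578. 133.  70.]
547 205 [np.float64(-16.9), np.float64(55.8)] [491. 309. 129.]
562 294 [np.float64(42.1), np.float64(75.4)] [554. 337. 127.]
```

Request:
carry_out(
  deltas=[0,0,0,0,0.8,20,0.4,0,0,0,0,0,20,0.4,0,0,0,0,0,20,0.4,0,0,0,0,0,20,0.4,0,0,0,0,0,20,0.4,0,0,0,0,0,16,0.4,0,0,0,0,0,7,0.4,0,0,0,0,0,6,0.4],
  squeeze=8,
)

```text
time: 7.75
tool_pos: [0.5325, 0.1653, 0.0821]
tcp_rot: [-0.046, 0.999, -0.0, -0.0]
wrist_force: [-0.1, -0.2, 0.2]
width: 0.397
grasp_force: 0.0
```

Request:
carry_out(
  deltas=[0,0,0,0,0,0,0.4,0,0,0,0,0,0,0.4,0,0,0,0,0,0,0.4],
)

```text
time: 8.0
tool_pos: [0.5332, 0.1648, 0.0838]
tcp_rot: [-0.045, 0.999, 0.0, 0.001]
wrist_force: [-0.1, 0.7, -0.8]
width: 0.398
grasp_force: 0.0
```

```bash
python3 - <<'E'
from h import *
st();print(go((16.2,-80.2,82)))
E
```

```text
8.0 heater-frame tcp [ 16.6 -79.1  83.8] F [-0.07  0.76 -0.8 ] w 37.0 g 0.0 q [ 0.25 -0.07  1.85  0.    1.36 -1.41]
(array([0.0002, 0.0013, 0.003 ]), array([ 0.4, -1.1,  1.8]))
```

Request:
carry_out(
  deltas=[0,0,0,0,-0.9,1.5,0.4,0,0,0,0,0,0,0.1,0,0,0,0,0,0,0.0,0,0,0,0,0,0,0,0,0,0,0,0,0,0,0,0,0,0,0,0,0,0,0,0,0,0,0,0,0,0,0,0,0,0,0],
  squeeze=8,
)

```text
time: 8.67
tool_pos: [0.5329, 0.1636, 0.0813]
tcp_rot: [-0.045, 0.999, 0.0, 0.0]
wrist_force: [0.1, -0.5, 1.2]
width: 0.131
grasp_force: 8.0
```

```bash
python3 - <<'E'
from h import *
st()
E
```

```text
8.67 heater-frame tcp [ 16.2 -80.2  81.3] F [ 0.04 -0.55  1.2 ] w 12.2 g 8.0 q [ 0.25 -0.07  1.86 -0.    1.35 -1.41]
```

Request:
carry_out(
  deltas=[0,0,0,0,0,0,0,0,0,0,0,0,0,0,0,0,0,0,0,0,0],
  squeeze=45,
)

```text
time: 8.92
tool_pos: [0.5329, 0.1636, 0.0812]
tcp_rot: [-0.045, 0.999, 0.0, 0.0]
wrist_force: [-0.5, 0.1, 1.9]
width: 0.13
grasp_force: 45.0
```

```bash
python3 - <<'E'
from h import *
st(); s=observe(); print(s['torque'], Ro.from_quat(s['tcp_rot']).as_matrix().round(4).tolist())
E
```

```text
8.92 heater-frame tcp [ 16.1 -80.2  81.2] F [-0.47  0.18  1.88] w 12.1 g 45.0 q [ 0.25 -0.07  1.86  0.    1.35 -1.41]
[ 0.05724617  0.11585737 -0.10995621] [[-0.9959, -0.0903, 0.0001], [-0.0903, 0.9959, 0.0], [-0.0001, 0.0, -1.0]]
```

Request:
carry_out(
  deltas=[0.01,0,0,0,0.2,-0.3,0,0.01,0,0,0,0.2,-0.3,0,0.01,0,0,0,0.2,-0.3,0,0.01,0,0,0,0.2,-0.3,0],
)

```text
time: 9.25
tool_pos: [0.5328, 0.1647, 0.0823]
tcp_rot: [-0.045, 0.999, -0.02, 0.001]
wrist_force: [0.9, 4.4, -0.5]
width: 0.13
grasp_force: 45.0
```

```bash
cat >> h.py <<'E'
def tl():
    st(); s=observe(); R=Ro.from_quat(s['tcp_rot']).as_matrix(); a=-np.arcsin(R[:,2]@ey)
    d=s['tool_pos']-O; h=21.2
    # block's point that sat at the bars: 21.2 mm ahead of the TCP
    p=s['tool_pos']+R[:,2]*h/1e3-O; print('tilt',a.round(4),'pivot y,z',(p@ey*1e3).round(2),(p[2]*1e3).round(2),'T',(s['torque']@np.c_[ex,ey,[0,0,1]]).round(2))
E
python3 -c "
from h import *
tl()"
```

```text
9.25 heater-frame tcp [ 16.1 -79.1  82.3] F [ 1.24  4.34 -0.47] w 12.1 g 45.0 q [ 0.28 -0.06  1.85 -0.04  1.36 -1.38]
tilt 0.0405 pivot y,z -79.97 61.11 T [ 1.57 -0.14  0.  ]
```

Request:
carry_out(
  deltas=[-0.019,0,0,0,-0.43,-0.2,0,-0.019,0,0,0,-0.43,-0.2,0,-0.019,0,0,0,-0.43,-0.2,0,-0.019,0,0,0,-0.43,-0.2,0,-0.019,0,0,0,-0.43,-0.2,0,-0.019,0,0,0,-0.43,-0.2,0],
)

```text
time: 9.75
tool_pos: [0.533, 0.1615, 0.0834]
tcp_rot: [-0.045, 0.998, 0.038, -0.002]
wrist_force: [0.5, 1.6, -2.1]
width: 0.127
grasp_force: 45.0
```

```bash
python3 -c "
from h import *
tl()"
```

```text
9.75 heater-frame tcp [ 16.  -82.3  83.4] F [ 0.64  1.51 -2.06] w 11.9 g 45.0 q [ 0.21 -0.08  1.86  0.08  1.35 -1.47]
tilt -0.0759 pivot y,z -80.71 62.29 T [-0.52 -0.26 -0.04]
```

Request:
carry_out(
  deltas=[0.022,0,0,0,0.55,-0.25,0,0.022,0,0,0,0.55,-0.25,0,0.022,0,0,0,0.55,-0.25,0,0.022,0,0,0,0.55,-0.25,0,0.022,0,0,0,0.55,-0.25,0,0.022,0,0,0,0.55,-0.25,0,0.022,0,0,0,0.55,-0.25,0,0.022,0,0,0,0.55,-0.25,0],
)

```text
time: 10.42
tool_pos: [0.5325, 0.1664, 0.0855]
tcp_rot: [-0.045, 0.998, -0.052, 0.002]
wrist_force: [-0.3, -1.8, -5.2]
width: 0.125
grasp_force: 45.0
```

```bash
python3 -c "
from h import *
tl()"
```

```text
10.42 heater-frame tcp [ 16.  -77.4  85.5] F [-0.48 -1.8  -5.23] w 11.6 g 45.0 q [ 0.31 -0.05  1.84 -0.1   1.38 -1.33]
tilt 0.1042 pivot y,z -79.57 64.4 T [0.9  0.08 0.01]
```

Request:
carry_out(
  deltas=[-0.025,0,0,0,-0.66,-0.25,0,-0.025,0,0,0,-0.66,-0.25,0,-0.025,0,0,0,-0.66,-0.25,0,-0.025,0,0,0,-0.66,-0.25,0,-0.025,0,0,0,-0.66,-0.25,0,-0.025,0,0,0,-0.66,-0.25,0,-0.025,0,0,0,-0.66,-0.25,0,-0.025,0,0,0,-0.66,-0.25,0],
)

```text
time: 11.08
tool_pos: [0.5331, 0.1604, 0.0878]
tcp_rot: [-0.045, 0.998, 0.05, -0.002]
wrist_force: [-1.1, -0.0, -1.5]
width: 0.127
grasp_force: 45.0
```

```bash
python3 -c "
from h import *
tl()
c=snap('scene','s2')['pixels'][200:400,230:470,::-1]
b=cv2.imread('pics/s1.png')[200:400,230:470]
cv2.imwrite('pics/s2c.png',cv2.resize(np.hstack([b,c]),(800,333)))"
```

```text
11.08 heater-frame tcp [ 16.1 -83.4  87.8] F [-1.11  0.08 -1.5 ] w 11.8 g 45.0 q [ 0.19 -0.09  1.86  0.1   1.35 -1.49]
tilt -0.101 pivot y,z -81.26 66.74 T [-0.79  0.34  0.06]
```

View pics/s2c.png

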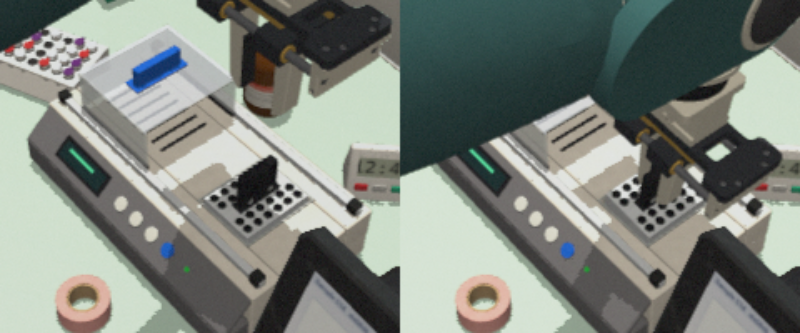

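Request:
carry_out(
  deltas=[0.025,0,0,0,0.73,-0.25,0,0.025,0,0,0,0.73,-0.25,0,0.025,0,0,0,0.73,-0.25,0,0.025,0,0,0,0.73,-0.25,0,0.025,0,0,0,0.73,-0.25,0,0.025,0,0,0,0.73,-0.25,0,0.025,0,0,0,0.73,-0.25,0,0.025,0,0,0,0.73,-0.25,0],
)

```text
time: 11.8
tool_pos: [0.5327, 0.1667, 0.0898]
tcp_rot: [-0.045, 0.998, -0.052, 0.002]
wrist_force: [-0.3, -0.4, -8.6]
width: 0.124
grasp_force: 45.0
```

```bash
python3 -c "
from h import *
tl()"
```

```text
11.8 heater-frame tcp [ 16.2 -77.1  89.8] F [-0.36 -0.35 -8.58] w 11.5 g 45.0 q [ 0.31 -0.06  1.83 -0.1   1.39 -1.33]
tilt 0.1033 pivot y,z -79.32 68.68 T [0.88 0.16 0.03]
```

Request:
carry_out(
  deltas=[-0.025,0,0,0,-0.77,-0.25,0,-0.025,0,0,0,-0.77,-0.25,0,-0.025,0,0,0,-0.77,-0.25,0,-0.025,0,0,0,-0.77,-0.25,0,-0.025,0,0,0,-0.77,-0.25,0,-0.025,0,0,0,-0.77,-0.25,0,-0.025,0,0,0,-0.77,-0.25,0,-0.025,0,0,0,-0.77,-0.25,0],
)

```text
time: 12.47
tool_pos: [0.5333, 0.1601, 0.092]
tcp_rot: [-0.045, 0.998, 0.051, -0.002]
wrist_force: [-3.7, 1.9, 1.8]
width: 0.126
grasp_force: 45.0
```

```bash
python3 -c "
from h import *
tl()"
```

```text
12.47 heater-frame tcp [ 16.2 -83.7  92. ] F [-3.5   2.2   1.84] w 11.7 g 45.0 q [ 0.19 -0.09  1.86  0.1   1.36 -1.49]
tilt -0.1012 pivot y,z -81.57 70.93 T [-0.32  0.37  0.07]
```

Request:
carry_out(
  deltas=[0.025,0,0,0,0.83,-0.22,0,0.025,0,0,0,0.83,-0.22,0,0.025,0,0,0,0.83,-0.22,0,0.025,0,0,0,0.83,-0.22,0,0.025,0,0,0,0.83,-0.22,0,0.025,0,0,0,0.83,-0.22,0,0.025,0,0,0,0.83,-0.22,0,0.025,0,0,0,0.83,-0.22,0],
)

```text
time: 13.13
tool_pos: [0.5328, 0.167, 0.0944]
tcp_rot: [-0.045, 0.998, -0.051, 0.003]
wrist_force: [-3.6, -2.4, 8.8]
width: 0.123
grasp_force: 45.0
```

```bash
python3 -c "
from h import *
tl()"
```

```text
13.13 heater-frame tcp [ 16.4 -76.8  94.4] F [-3.75 -2.12  8.8 ] w 11.5 g 45.0 q [ 0.31 -0.06  1.83 -0.1   1.4  -1.33]
tilt 0.1032 pivot y,z -79.01 73.32 T [-0.28  0.97 -0.03]
```

Request:
carry_out(
  deltas=[-0.025,0,0,0,-0.87,-0.25,0,-0.025,0,0,0,-0.87,-0.25,0,-0.025,0,0,0,-0.87,-0.25,0,-0.025,0,0,0,-0.87,-0.25,0,-0.025,0,0,0,-0.87,-0.25,0,-0.025,0,0,0,-0.87,-0.25,0,-0.025,0,0,0,-0.87,-0.25,0,-0.025,0,0,0,-0.87,-0.25,0],
)

```text
time: 13.8
tool_pos: [0.534, 0.1618, 0.0987]
tcp_rot: [-0.045, 0.998, 0.051, -0.001]
wrist_force: [-3.9, 12.2, 9.5]
width: 0.13
grasp_force: 45.0
```

```bash
python3 -c "
from h import *
tl()"
```

```text
13.8 heater-frame tcp [ 17.1 -82.1  98.7] F [-2.82 12.53  9.5 ] w 12.1 g 45.0 q [ 0.19 -0.09  1.85  0.1   1.37 -1.49]
tilt -0.1019 pivot y,z -79.97 77.58 T [ 2.33  0.6  -0.  ]
```

Request:
carry_out(
  deltas=[0.02,0,0,0,0.6,-1.2,0,0.02,0,0,0,0.6,-1.2,0,0.02,0,0,0,0.6,-1.2,0],
)

```text
time: 14.05
tool_pos: [0.5332, 0.1628, 0.0996]
tcp_rot: [-0.045, 0.999, 0.02, -0.0]
wrist_force: [1.0, 0.4, -5.3]
width: 0.129
grasp_force: 45.0
```

```bash
python3 -c "
from h import *
tl()"
```

```text
14.05 heater-frame tcp [ 16.3 -81.   99.6] F [ 1.05  0.32 -5.32] w 12.0 g 45.0 q [ 0.23 -0.09  1.84  0.04  1.38 -1.44]
tilt -0.0391 pivot y,z -80.17 78.37 T [ 0.05 -0.07 -0.  ]
```

Request:
carry_out(
  deltas=[0.0195,0,0,0,0.4,-0.5,0,0.0195,0,0,0,0.4,-0.5,0,0,0,0,0,0,-2,0,0,0,0,0,0,-2,0,0,0,0,0,0,-2,0],
)

```text
time: 14.47
tool_pos: [0.5329, 0.1626, 0.1065]
tcp_rot: [-0.045, 0.999, -0.0, -0.0]
wrist_force: [0.1, 0.1, -4.0]
width: 0.129
grasp_force: 45.0
```

```bash
python3 -c "
from h import *
tl()
c=snap('wrist','w2')
f=snap('scene','s3')['pixels'][200:400,230:470,::-1]
cv2.imwrite('pics/w2c.png',np.hstack([cv2.resize(c['pixels'][80:340,130:,::-1],(612,312)),]))
a=cv2.cvtColor(cv2.imread('pics/s1.png'),cv2.COLOR_BGR2GRAY)[200:400,230:470]; g=cv2.cvtColor(np.ascontiguousarray(f),cv2.COLOR_BGR2GRAY)
for n,(y,x,h,w) in dict(front=(95,20,60,100),tape=(160,25,39,45)).items():
    r=cv2.matchTemplate(g,a[y:y+h,x:x+w],cv2.TM_CCOEFF_NORMED); print(n,cv2.minMaxLoc(r)[1:4:2],(x,y))
"
```

```text
14.47 heater-frame tcp [ 16.1 -81.2 106.5] F [ 0.13  0.06 -4.  ] w 12.0 g 45.0 q [ 0.25 -0.09  1.83 -0.    1.4  -1.41]
tilt 0.0008 pivot y,z -81.22 85.32 T [ 0.03  0.01 -0.05]
front (0.9754952788352966, (20, 95)) (20, 95)
tape (0.9993030428886414, (25, 160)) (25, 160)
```

View pics/w2c.png

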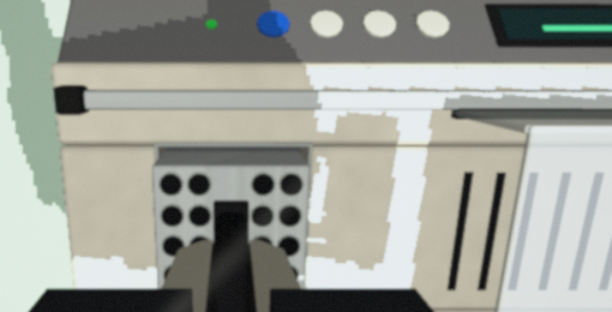

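Request:
carry_out(
  deltas=[0,0,0,0,0,-3,0,0,0,0,0,0.5,-4,0,0,0,0,0,0.5,-4,0,0,0,0,0,0,-3,0,0,0,0,0,0,-1,0,0,0,0,0,0,0,0,0,0,0,0,0,0,0,0,0,0,0,0,0,0],
)

```text
time: 15.23
tool_pos: [0.5328, 0.1637, 0.1212]
tcp_rot: [-0.045, 0.999, -0.001, -0.0]
wrist_force: [-0.1, 0.2, -4.1]
width: 0.129
grasp_force: 45.0
```

Request:
carry_out(
  deltas=[0,0,0,0,0,0,0,0,0,0,0,0,0,0,0,0,0,0,0,0,0,0,0,0,0,0,0,0,0,0,0,0,0,0,0,0,0,0,0,0,0,0],
)

```text
time: 15.73
tool_pos: [0.5329, 0.1637, 0.1214]
tcp_rot: [-0.045, 0.999, -0.0, 0.0]
wrist_force: [0.7, 0.0, -4.3]
width: 0.126
grasp_force: 45.0
```

```bash
python3 -c "
from h import *
tl()
f=snap('scene','s4')['pixels'][200:400,230:470,::-1]
cv2.imwrite('pics/s4c.png',cv2.resize(f,(720,600)))"
```

```text
15.73 heater-frame tcp [ 16.1 -80.1 121.4] F [ 0.68 -0.04 -4.33] w 11.7 g 45.0 q [ 0.25 -0.1   1.82 -0.    1.42 -1.41]
tilt 0.001 pivot y,z -80.16 100.21 T [ 0.1  -0.02 -0.02]
```

View pics/s4c.png

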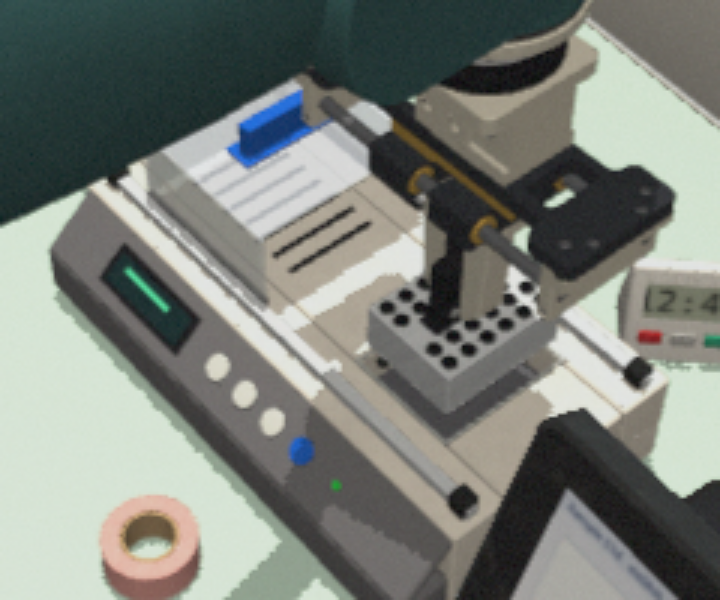

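The block at (460,340) hangs upright above its well at (460,395), clear of it. The guard is open and the heater has not moved.

```bash
python3 -c "
from h import *
print(finish_job())"
```

```text
the job is handed in; nothing more can be done
None
```

The guard is slid to its end stop, and the block was rocked free and is held upright and still about 16 mm above its well; in the camera images the heater and tape roll had not moved, and the job is handed in (no verdict was shown).

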